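# Level the tile-drying board

## Task

Stand the spirit level lengthwise on the middle of the dark wooden drying board and let go of it, then turn the black bar knob of the levelling foot until the bubble sits between the two marks of the vial. Finally push down on top of the spirit level and keep it pressed steadily onto the board with about 10 N, the bubble still centred: the program finishes while still pressing. Leave the pottery alone.

Things in the scene. Friction and masses are not known exactly. Their poses are not given: they have to be found in the camera images.
- level: Loose aluminium spirit level, 160 mm long (x), 22 wide (y), 38 high, 0.18 to 0.29 kg, upright on the table at the start. Origin: centre of its underside, z up. A 60 mm gap in the middle of its top (body 24 mm high there) holds a green vial, 12 mm thick; the bubble tops it at 37 mm. Each end has a flat top 50 mm long, centred 55 mm from the middle, to press on. Both ends are alike.
- bubble (a joint): Bubble position (m) along the level's x, 0 = centred between the vial's two black marks (at +-8.5 mm; the white bubble is 12 mm long, so it lies between them within +-2.5 mm). It runs to the higher end, 0.5 mm per milliradian of slope, at most 16 mm, and takes about 1.5 s to settle; true only while the level stands still.
- stand: Fixed dark steel stand under the drying board: base plate 150 mm (x) by 360 mm (y from -160 to +200 mm), 10 mm thick. Origin at table height under the board's middle; y runs along the board from its hinge end to the levelling foot, z up.
- board: Dark wooden board 140 (x) by 240 (y) by 14 mm, hinged to the stand near the end away from the foot, so only the foot end rises and falls. At the start the foot end is 0.010 to 0.026 rad too low; the stand's footing slopes differently each time, so the knob angle that levels it varies. Origin on the hinge line, at the underside, 110 mm from the board's middle.
- board_mid (a point): Centre of the drying board's top face, about 48 to 51 mm above the table; y along the board to the levelling foot, z out of the top face.
- foot (a joint): Angle (rad) of the levelling foot's knob, growing clockwise seen from above, range -0.3 to 4.5, starting at 0 to 0.8. Clockwise lifts the foot end: 0.010 rad of board tilt (5 mm of bubble) per rad. Level takes 1.0 to 2.6 rad, so it may need a regrasp. The knob neither rises nor sinks, takes 0.15 N m to turn and stays where left.
- foot_grip (a point): On the vertical axis of the levelling foot's knob, at grip height: 118 mm above the table, 155 mm along the stand's +y. The knob is a black bar 46 mm long (point's x, turning with it), 14 mm thick (point's y), 26 mm high (12 mm below to 14 mm above the point); under it a 24 mm collar 8 mm high, a screw and, about 50 mm above the table, the board's metal lug.
- dish: Bystander: white square ceramic dish 100 x 100 x 35 mm, origin under its centre. Leave alone.
- tiles: Bystander: pile of white tiles 100 x 100 x 32 mm, origin under its centre. Leave alone.
- bowl: Bystander: white bowl 120 mm wide, 55 mm high, origin under its centre. Leave alone.
- tumbler: Bystander: white tumbler 76 mm wide, 85 mm high, origin under its centre. Leave alone.
There are look-alikes about, which are no part of the job. Of the things like the level, leave any that is blue or turquoise; of the rest the smaller one is meant.

How it is judged:
On the way, in this order (a step that is already met when the one before it is completed fails the run):
1. the spirit level stands on the middle of the board, along it, let go, while the board is still off level (contact force between level and board above 0.8 N and angle between the x axis of level and the y axis of board_mid, either way round below 0.22 rad and angle between level's own z axis and vertical below 0.1 rad and horizontal distance between level and board_mid below 0.05 m and contact force between the fingers and level below 0.1 N), for 0.3 s.
2. the foot is turned until the board is level, the spirit level standing on it (contact force between level and board above 0.8 N and angle between the x axis of level and the y axis of board_mid, either way round below 0.22 rad and angle between level's own z axis and vertical below 0.1 rad and horizontal distance between level and board_mid below 0.05 m and angle between board_mid's own z axis and vertical below 0.007 rad), for 0.3 s.
At the end, for the whole second after the job is handed in: Spirit level upright (0.1 rad) along the board (0.22 rad), middles within 50 mm; bubble within 2.5 mm of centre, board within 0.007 rad of level; the fingers press the level, which bears on the board with 5 to 30 N through the last second; pottery within 20 mm of its start (all of step 2 and contact force between level and board between 5 and 30 N and contact force between the fingers and level above 2 N and value of joint bubble between -0.0025 and 0.0025 m and distance of each of dish, tiles, bowl, tumbler from where it was at the start of the episode below 0.02 m); the arm keeps its last pose, push and grip.
It fails at once if a piece of pottery is knocked more than 20 mm (distance of any of dish, tiles, bowl, tumbler from where it was at the start of the episode above 0.02 m).
It also fails if it takes over 70 s, if anything falls off the work surface, if the arm or the gripper's body presses on something with over 40 N, if the wrist force passes 120 N, or if a joint passes its speed limit or range.

## Robot

A 6-joint arm with a two-finger parallel gripper is mounted at the origin on the work surface. World frame = base frame: x ahead of the robot, y to its left, z up, the work surface at z = 0. Lengths are in m, angles in rad, forces in N, time in s.
With the tool pointing down it reaches from about 0.35 to 0.85 m from the base axis. Payload 8.1 kg.
Tool frame: the origin (TCP) lies on the mounting face of the last link; the fingertips stand 186 mm ahead of it and the grasp point (between the pads) lies 167 mm ahead of it (robot.finger_overhang is the distance from the TCP to the fingertips, in m); z points along the fingers, y is the line along which they close (so a half turn about z gives the same grasp; the last joint's range is limited). The gripper opens to 93 mm and grips with 3 to 60 N. Pads are 15 mm wide; open, the fingers measure 128 mm over their backs; the gripper's body (75 mm by 188 mm) begins 65 mm behind the grasp point.
Start: joints at [1.086, 0.13, 1.488, -0, 1.523, -0.085], TCP at [0.234, 0.553, 0.405] pointing down, gripper open.
Joint ranges: [-2.96, 2.96], [-0.89, 2.26], [0.02, 2.5], [-1.34, 4.48], [0, 2.73], [-2.66, 2.66]. Speed limits (rad/s): [2.39, 2.39, 2.79, 3.14, 3.14, 3.14].

## Interface

Orientations are given as a rotation vector (axis times angle).
In Python, from plant import readout, read_camera, get_calibration, job, robot gives the robot as it stands.
- The arm moves only by the shell command python3 -m handwheel 'ROWS' [FORCE]. ROWS is JSON, a list of rows, each a list of 5 numbers: the shift along the world's x, y, z in cm, then the turn about the world's z in rad, then the closure, from 0 (fully open) to 1 (shut). In form: [[tx, ty, tz, spin, gripper], ...]. A call has 1 to 10 rows; each row shifts and turns the commanded pose from where the row before left it; what a row does not reach is not made up. A row lasts 1/8 s, in which the tool goes at most 62.5 mm and 10.7 degrees, less where a joint would pass 70% of its speed; a pose out of reach is approached as far as the arm can. A call is refused whole if a number of a shift passes 6.25 or a number of a turn 0.188, either way. A call with a gripper value outside its range is refused whole. The fingers move at their own pace and stop on an object; FORCE is the grip in N (left out, the last holds). Time passes only in rows, so rows that do not move let the fingers close. It gives the time, the measured TCP pose, the force, the opening and the grip force at its end, in the units of the state.
- readout.read_state(): the state, without advancing time (a new reading comes with each control period).
- read_camera(name): name is "scene" or "top" or "wrist"; returns the picture (420x560x3 uint8, red, green, blue); there is no depth.
- get_calibration(name): a dict with "fovy" (degrees; the focal length in pixels is half the picture's height over the tangent of half this angle, whatever the lens; pixels are square), "cx", "cy" (the principal point, pixels), "pose" (4x4, takes a point from camera to world coordinates). Camera axes: x right, y down, z forward; pixel columns grow to the right and rows downward; lengths in m; the calibration is good to about 2 mm. A picture is of the moment at which its call begins: read the wrist's pose just before it. get_calibration takes no time and is no camera call; for the wrist camera it gives the pose at the moment of the call.
- job.close_job(): hands the job in; it is judged then, once.
The state is a dict: "t": time; "q": joint angles; "dq": joint speeds; "joint_torque": joint torques, N m; "tool_pos": TCP position; "orientation": TCP orientation; "force": force on the tool from outside, world axes, zero at the start; "wrist_torque": the same for the moment, N m; "opening": finger opening in m; "gripper_force": force on a finger pad.
Only numpy, scipy, OpenCV 4.12 (cv2) and the standard library are available. Lean on these libraries where they do the work, as an engineer would, in place of code of your own. Each camera call takes 0.05 s, during which the arm holds its last target. There are 200 camera calls.

## Working session

There is one attempt and no reset: what is moved stays moved. The work goes in short steps, Python scripts to look and compute and a shell command to move; the robot and the scene stay as the last step left them, time stands still between calls to the robot, and variables do not carry over. Pictures are saved under pics/ and viewed, at most 10 in all, crops included, and the job is handed in when it is done.

```bash
mkdir -p pics; ls; python3 - <<'E'
from plant import readout, read_camera, get_calibration
import cv2
for n in("scene","top"):
    cv2.imwrite(f"pics/{n}0.png",read_camera(n)[:,:,::-1])
    c=get_calibration(n);print(n,c['fovy'],c['cx'],c['cy'],c['pose'],{k for k in c})
s=readout.read_state();print(s)
E
```

```text
pics
scene 51.629360362046874 282.63627237412027 204.9637037233949 [[ 0.80500026  0.33649934 -0.48861312  1.25026337]
 [ 0.5929185  -0.48483969  0.64294489 -0.92979693]
 [-0.0205485  -0.80727856 -0.58981276  0.94931194]
 [ 0.          0.          0.          1.        ]] {'fovy', 'cy', 'cx', 'pose'}
top 51.99906542915638 279.09702072867753 202.31934840086362 [[-0.01703995 -0.99802634  0.06044063  0.47310987]
 [-0.99965662  0.01820894  0.01884339 -0.0251211 ]
 [-0.01990676 -0.06009878 -0.99799392  1.39897229]
 [ 0.          0.          0.          1.        ]] {'fovy', 'cy', 'cx', 'pose'}
{'t': 0.1, 'q': array([ 1.08559625e+00,  1.31091691e-01,  1.48915664e+00,  2.68934414e-06,
        1.52299445e+00, -8.53736478e-02]), 'dq': array([-0.00025885, -0.00090992, -0.00104969, -0.00041083,  0.00209898,
       -0.00111258]), 'joint_torque': array([ 9.54916504e-04, -5.61339426e+01, -4.93097091e+01,  7.69565580e-02,
        2.90477212e-02, -8.43560179e-05]), 'tool_pos': array([0.2334256 , 0.55251417, 0.40379602]), 'orientation': array([-6.23778164e-01, -3.07856544e+00,  2.48568168e-03]), 'force': array([-0.22082298,  0.00940226, -0.63321129]), 'wrist_torque': array([ 0.01097999, -0.01287159, -0.01705447]), 'gripper_force': 0.0, 'opening': 0.09282417377065388}
```

View pics/top0.png

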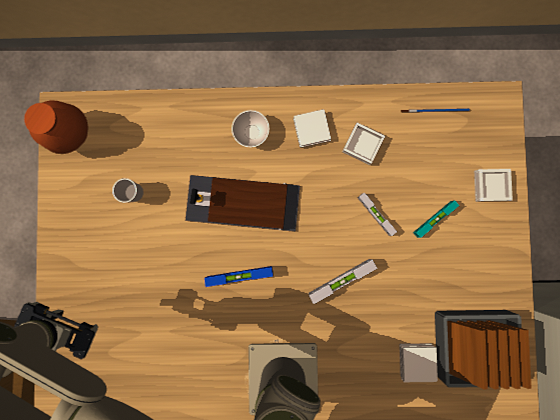

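View pics/scene0.png

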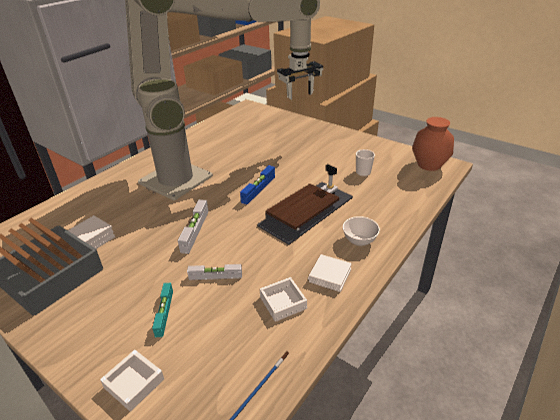

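Four look-alikes in the top view: silver (378,214), larger silver (344,281), turquoise (438,218) and blue (239,276). The smaller silver one at (378,214) fits the description, since blue and turquoise are excluded. I'll confirm it in an enlarged crop together with the board.

```bash
cat > h.py <<'E'
import numpy as np, cv2
from plant import readout, read_camera, get_calibration
def ray(c,u,v):
    f=210/np.tan(np.radians(c['fovy'])/2)
    d=c['pose'][:3,:3]@np.array([(u-c['cx'])/f,(v-c['cy'])/f,1]); return c['pose'][:3,3],d
def onz(c,u,v,z):
    o,d=ray(c,u,v); return o+d*(z-o[2])/d[2]
def pix(c,p):
    f=210/np.tan(np.radians(c['fovy'])/2)
    q=c['pose'][:3,:3].T@(np.array(p)-c['pose'][:3,3]); return np.array([c['cx']+f*q[0]/q[2],c['cy']+f*q[1]/q[2]])
E
python3 - <<'E'
from h import *
im=cv2.imread('pics/top0.png')
cv2.imwrite('pics/crop1.png',cv2.resize(im[165:315,175:425],None,fx=3.2,fy=3.2,interpolation=cv2.INTER_CUBIC))
c=get_calibration('top')
for n,u,v in(('small',378,214),('large',344,281)): print(n,onz(c,u,v,.038))
E
```

```text
small [ 0.51302557 -0.31011672  0.038     ]
large [ 0.30567129 -0.19795489  0.038     ]
```

View pics/crop1.png

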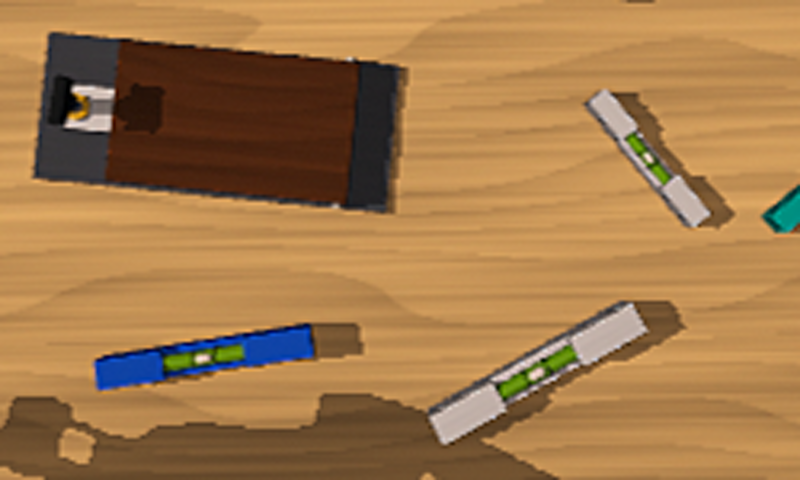

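The crop confirms it: the small silver level has its end mid-points at about (598,95) and (701,220), and the large silver one is clearly bigger. The board's corners are at (118,40), (357,62), (347,206) and (106,180), and the knob bar is near (62,102). Measuring these now.

```bash
python3 - <<'E'
from h import *
c=get_calibration('top')
g=lambda u,v,z: onz(c,u/3.2+175-.34,v/3.2+165-.34,z)[:2]
a,b=g(598,95,.038),g(701,220,.038); d=b-a
print('level',(a+b)/2,np.linalg.norm(d),np.arctan2(*d[::-1]))
B=[g(*p,.05) for p in((118,40),(357,62),(347,206),(106,180))]
print('board',np.mean(B,0),[np.linalg.norm(B[i]-B[i-1]) for i in range(4)])
y=(B[0]+B[3]-B[1]-B[2])/2; y/=np.linalg.norm(y); print('ydir',y,np.arctan2(y[1],y[0]))
S=[g(*p,.01) for p in((50,33),(405,68),(395,212),(35,178))]
print('stand',[np.linalg.norm(S[i]-S[i-1]) for i in range(4)])
ys=(S[0]+S[3]-S[1]-S[2])/2; ys/=np.linalg.norm(ys);print(ys,'stand org',np.mean(S,0)-.02*ys)
m=np.mean(B,0);print('knob exp',m+.155*y, pix(c,[*(m+.155*y),.132]), 'seen',g(62,102,.132))
s=readout.read_state()
from scipy.spatial.transform import Rotation as R
M=R.from_rotvec(s['orientation']).as_matrix();print(M)
w=get_calibration('wrist');print(w['fovy'],w['cx'],w['cy'],M.T@(w['pose'][:3,3]-s['tool_pos']),M.T@w['pose'][:3,:3])
E
```

```text
level [ 0.51364326 -0.3087974 ] 0.15805341939889286 -2.4801645908709573
board [0.55541494 0.10102641] [np.float64(0.13854939607509492), np.float64(0.23703234569395665), np.float64(0.14165844893873672), np.float64(0.23794843743196772)]
ydir [0.1175226  0.99307021] 1.4530014996834433
stand [np.float64(0.14813805915451156), np.float64(0.36288874741225013), np.float64(0.14570328029839097), np.float64(0.36557606980540225)]
[0.11411052 0.99346806] stand org [0.55505573 0.09612701]
knob exp [0.57363094 0.25495229] [192.53966829 195.88013453] seen [0.57160299 0.25051393]
[[-9.21128467e-01  3.89257949e-01 -7.71968514e-04]
 [ 3.89258688e-01  9.21127324e-01 -1.45841398e-03]
 [ 1.43382056e-04 -1.64388208e-03 -9.99998639e-01]]
66.15995810963231 279.15184469461633 205.80892281509958 [0.06577234 0.00022626 0.01940486] [[-1.33144824e-03 -9.71432121e-01 -2.37313846e-01]
 [ 9.99998904e-01 -1.44706763e-03  3.13008299e-04]
 [-6.47475502e-04 -2.37313170e-01  9.71432983e-01]]
```

```bash
python3 -m handwheel '[[2.8,-4.3,0,-0.104,0],[2.8,-4.3,0,-0.104,0],[2.8,-4.3,0,-0.104,0],[2.8,-4.3,0,-0.104,0],[2.8,-4.3,0,-0.104,0],[2.8,-4.3,0,-0.104,0],[2.8,-4.3,0,-0.104,0],[2.8,-4.3,0,-0.104,0],[2.8,-4.3,0,-0.104,0],[2.8,-4.3,0,-0.104,0]]' 20
python3 -m handwheel '[[0,-4.3,0,-0.104,0],[0,-4.3,0,-0.104,0],[0,-4.3,0,-0.104,0],[0,-4.3,0,-0.104,0],[0,-4.3,0,-0.104,0],[0,-4.3,0,-0.104,0],[0,-4.3,0,-0.104,0],[0,-4.3,-2,-0.104,0],[0,-4.3,-2,-0.104,0],[0,-4.3,-2,-0.104,0]]'
python3 -m handwheel '[[0,0,-2,0,0],[0,0,0,0,0],[0,0,0,0,0]]'
python3 - <<'E'
from h import *
from scipy.spatial.transform import Rotation as R
s=readout.read_state();c=get_calibration('wrist');im=read_camera('wrist')
M=R.from_rotvec(s['orientation']).as_matrix();print(s['t'],s['tool_pos'],M[:,1],s['q'])
np.save('c1.npy',c,allow_pickle=True);cv2.imwrite('pics/w1.png',im[:,:,::-1])
E
```

```text
t: 1.35
tool_pos: [0.5141, 0.1211, 0.4044]
orientation: [-2.075, -2.358, 0.0]
force: [-0.1, 0.4, 0.3]
opening: 0.0932
gripper_force: 0.0
t: 2.6
tool_pos: [0.5132, -0.3086, 0.3437]
orientation: [-2.972, -1.015, 0.0]
force: [0.4, -0.0, 0.1]
opening: 0.0927
gripper_force: 0.0
t: 2.98
tool_pos: [0.5139, -0.3063, 0.3253]
orientation: [-2.97, -1.023, -0.001]
force: [0.3, 0.9, 0.2]
opening: 0.093
gripper_force: 0.0
2.975 [ 0.51385675 -0.30631224  0.32529764] [ 6.15957361e-01 -7.87779486e-01  1.08826743e-04] [-6.23329137e-01  1.74712160e-01  1.58593459e+00  2.79085121e-04
  1.38075259e+00  2.83813820e-01]
```

View pics/w1.png

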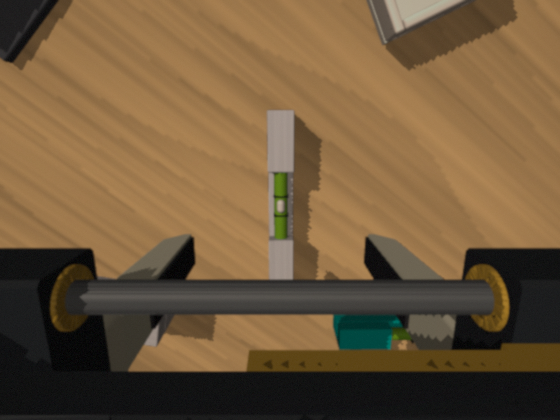

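The level runs vertically at column 281. Its gap spans rows 172 to 240, with the bubble at (281,206) and the far end at row 110. The turquoise level at (370,335) is a good 8 cm clear.

```bash
python3 - <<'E'
from h import *
c=np.load('c1.npy',allow_pickle=True).item()
p=[onz(c,u,v,.038) for u,v in((281,172),(281,240),(281,110),(268,115),(294,115))]
print((p[0]+p[1])/2,np.linalg.norm(p[0]-p[1]),np.linalg.norm(p[2]-(p[0]+p[1])/2),np.linalg.norm(p[3]-p[4]))
d=p[2]-p[1];print(np.arctan2(d[1],d[0]))
E
```

```text
[ 0.51372318 -0.30756167  0.038     ] 0.05993517485383724 0.07959898253323383 0.020810436152634185
0.6636282518465475
```

```bash
python3 -m handwheel '[[0,-0.1,-3.5,0,0],[0,0,-3.5,0,0],[0,0,-3,0,0],[0,0,-2,0,0],[0,0,-1.2,0,0],[0,0,0,0,0.3],[0,0,0,0,0.7],[0,0,0,0,1],[0,0,0,0,1],[0,0,0,0,1]]' 20
python3 -m handwheel '[[0,0,0,0,1],[0,0,0,0,1],[0,0,1,0,1],[0,0,2,0,1],[0,0,2,0,1],[0,0,2,0,1],[0,0,2,0,1],[0,0,0,0,1]]'
```

```text
t: 4.28
tool_pos: [0.5136, -0.3084, 0.193]
orientation: [2.971, 1.02, 0.0]
force: [0.5, -0.7, 0.2]
opening: 0.0473
gripper_force: 0.0
t: 5.28
tool_pos: [0.5144, -0.3089, 0.2858]
orientation: [2.967, 1.019, 0.004]
force: [0.3, 0.2, -3.0]
opening: 0.0218
gripper_force: 19.9
```

```bash
python3 -m handwheel '[[0.41,4.07,0.5,0.079,1],[0.41,4.07,0.5,0.079,1],[0.41,4.07,0,0.079,1],[0.41,4.07,0,0.079,1],[0.41,4.07,0,0.079,1],[0.41,4.07,0,0.079,1],[0.41,4.07,0,0.079,1],[0.41,4.07,0,0.079,1],[0.41,4.07,0,0.079,1],[0.41,4.07,0,0.079,1]]'
python3 -m handwheel '[[0,0,0,0,1],[0,0,-1.5,0,1],[0,0,-1.5,0,1],[0,0,-1,0,1],[0,0,-0.5,0,1],[0,0,0,0,1],[0,0,0,0,1]]'
python3 - <<'E'
from h import *
cv2.imwrite('pics/t2.png',cv2.resize(read_camera('scene')[150:270,220:400,::-1],None,fx=4,fy=4,interpolation=cv2.INTER_CUBIC))
print(readout.read_state())
E
```

```text
t: 6.52
tool_pos: [0.5541, 0.1, 0.2918]
orientation: [-2.346, -2.088, 0.002]
force: [1.0, -0.5, -3.0]
opening: 0.0222
gripper_force: 19.9
t: 7.4
tool_pos: [0.5548, 0.0986, 0.2483]
orientation: [2.349, 2.085, 0.001]
force: [0.2, -0.1, -3.9]
opening: 0.0216
gripper_force: 19.9
{'t': 7.45, 'q': array([ 8.50422677e-02,  1.62721782e-01,  1.74796737e+00, -2.61752079e-05,
        1.22978006e+00,  2.04113477e-01]), 'dq': array([ 9.16712713e-04, -6.67421551e-04, -4.92187889e-05,  5.77496202e-04,
       -1.70310567e-03,  1.61355382e-04]), 'joint_torque': array([-6.51086471e-02, -5.45389330e+01, -4.59910369e+01,  7.21645332e-02,
        8.75454687e-03, -9.22998493e-05]), 'tool_pos': array([0.55483782, 0.09867971, 0.24839558]), 'orientation': array([2.34915596e+00, 2.08488006e+00, 1.39110721e-03]), 'force': array([-0.15754109, -0.03289304, -2.67865514]), 'wrist_torque': array([-0.0400629 ,  0.06774449, -0.04796347]), 'gripper_force': 19.883287847042084, 'opening': 0.021524759108852022}
```

View pics/t2.png

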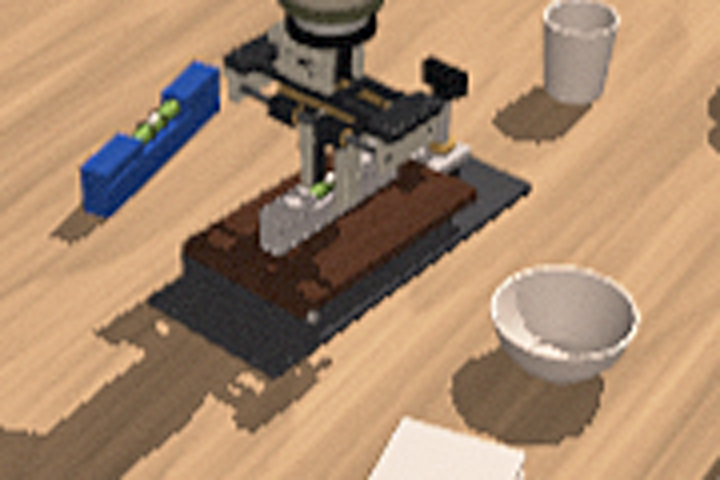

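The level is held just above the middle of the board at about (330,190) in the crop, and it lies along the board. I'll lower it in small steps until the force rises.

```bash
for i in 1 2 3 4; do python3 -m handwheel '[[0,0,-0.1,0,1],[0,0,0,0,1]]' | egrep 'tool_pos|force: \['; done
```

```text
tool_pos: [0.5546, 0.0988, 0.2469]
force: [-0.0, -0.5, -3.3]
tool_pos: [0.5545, 0.0987, 0.2456]
force: [0.2, 0.8, -3.6]
tool_pos: [0.5546, 0.0987, 0.2448]
force: [0.9, 0.6, -1.8]
tool_pos: [0.5547, 0.0988, 0.2439]
force: [0.1, 1.3, -0.6]
```

```bash
python3 -m handwheel '[[0,0,0,0,0.6],[0,0,0,0,0.4],[0,0,0,0,0.4],[0,0,0,0,0.4],[0,0,1.5,0,0.4],[0,0,3,0,0.4],[0,0,4,0,0.4],[0,0,4,0,0.4],[0,0,0,0,0.2],[0,0,0,0,0]]'
python3 - <<'E'
from h import *
s=readout.read_state();c=get_calibration('wrist');im=read_camera('wrist');print(s['tool_pos'])
np.save('c2.npy',c,allow_pickle=True);t=read_camera('top');cv2.imwrite('pics/w2full.png',im[:,:,::-1])
a=im[60:330,180:480,::-1]
a=im[:,:,::-1]; b=cv2.resize(t[160:240,170:310,::-1],(480,274),interpolation=cv2.INTER_CUBIC)
cv2.imwrite('pics/w2.png',np.hstack([cv2.resize(a,(720,540))]))
cv2.imwrite('pics/t3.png',b)
E
```

```text
t: 9.7
tool_pos: [0.5544, 0.0987, 0.3691]
orientation: [2.349, 2.085, 0.001]
force: [-0.4, 0.5, -1.0]
opening: 0.0714
gripper_force: 0.0
[0.55443944 0.09868925 0.36911056]
```

View pics/w2.png

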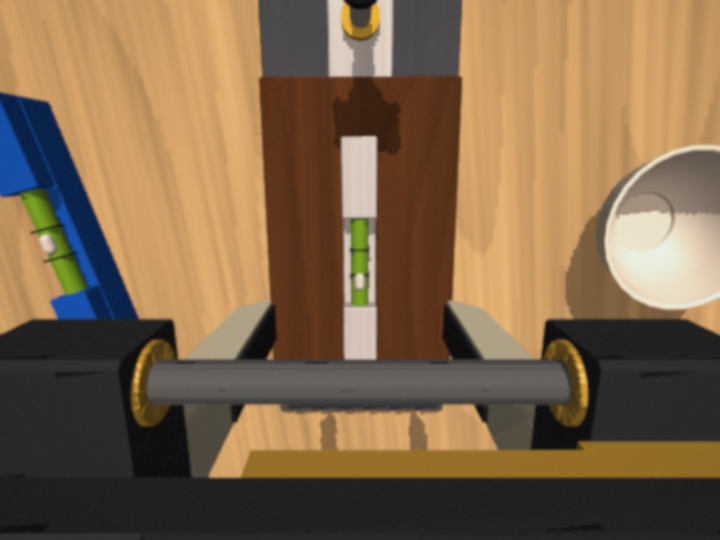

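The level stands along the board's middle, centred and aligned, with its gap at rows 218 to 305 and column 360. The bubble at row 282 is about 14 mm toward the hinge end, so the foot needs lifting. The knob is at the top edge, so I'll move to see it.

```bash
python3 -m handwheel '[[0.4,3,2,0,0],[0.4,3,2,0,0],[0.2,2,1,0,0],[0,0,0,0,0],[0,0,0,0,0]]'
python3 - <<'E'
from h import *
s=readout.read_state();c=get_calibration('wrist');im=read_camera('wrist');print(s['tool_pos'])
np.save('c3.npy',c,allow_pickle=True)
cv2.imwrite('pics/w3.png',im[:,:,::-1])
p=pix(c,[.573,.2525,.132]);print(p)
cv2.imwrite('pics/w3c.png',cv2.resize(im[60:240,180:380,::-1],None,fx=3,fy=3,interpolation=cv2.INTER_CUBIC))
E
```

```text
t: 10.42
tool_pos: [0.5643, 0.1781, 0.4173]
orientation: [-2.349, -2.085, 0.003]
force: [-0.1, 0.7, -0.3]
opening: 0.093
gripper_force: 0.0
[0.56430629 0.17808526 0.41728071]
[280.00746826 114.82393782]
```

View pics/w3.png

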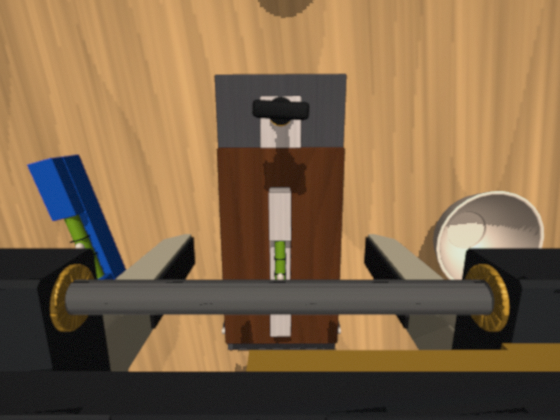

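The knob bar lies across the board, from about (252,108) to (309,109). I'll fit its outline.

```bash
python3 - <<'E'
from h import *
c=np.load('c3.npy',allow_pickle=True).item();im=cv2.imread('pics/w3.png')
m=(im.max(2)<42).astype(np.uint8);m[:85]=0;m[135:]=0;m[:,:235]=0;m[:,325:]=0
n,l,st,ce=cv2.connectedComponentsWithStats(m);k=1+np.argmax(st[1:,4]);print(st[k],ce[k])
p=np.argwhere(l==k)[:,::-1].astype(np.float32);r=cv2.minAreaRect(p);print(r)
for z in(.132,.118):
  b=np.array([onz(c,u,v,z)[:2] for u,v in cv2.boxPoints(r)]);print(z,b.mean(0),np.linalg.norm(b[0]-b[1]),np.linalg.norm(b[1]-b[2]))
# edge-based angle: topmost edge row per column
for u in range(254,308,4):
  q=np.where(l[:,u]==k)[0];print(u,q.min(),q.max(),end=' | ')
e=[onz(c,253,106,.132)[:2],onz(c,309,107,.132)[:2]];d=e[1]-e[0];print('\nbar angle',np.arctan2(d[1],d[0]),np.linalg.norm(d))
E
```

```text
[ 252   98   57   26 1030] [280.51941748 110.11650485]
((280.0, 110.5), (25.0, 56.0), 90.0)
0.132 [0.57337367 0.2556897 ] 0.0439343633509378 0.018998927384057864
0.118 [0.57345639 0.25633751] 0.046248492247341406 0.019999646718691935
254 101 115 | 258 100 117 | 262 102 116 | 266 102 116 | 270 102 117 | 274 100 121 | 278 99 123 | 282 98 123 | 286 100 122 | 290 103 119 | 294 103 118 | 298 103 118 | 302 103 119 | 306 103 118 | 
bar angle -0.1375795925034035 0.04420552143534919
```

View pics/w3c.png

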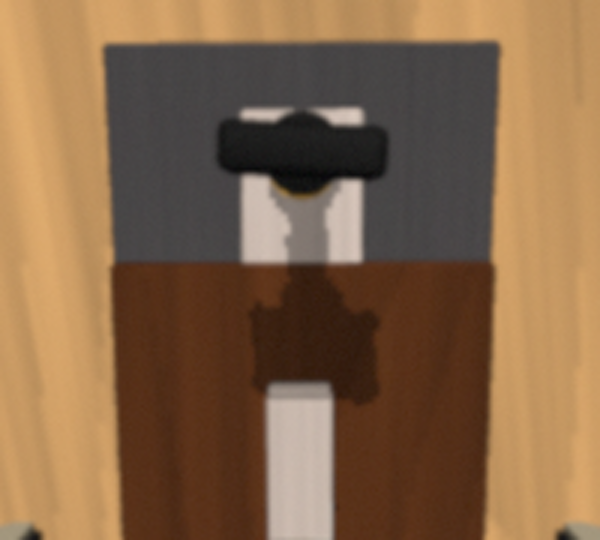

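The bar is turned about 0.045 rad clockwise of the board's x axis, so it sits at about -0.16 rad, with its axis near (0.5735, 0.2545). I'll grip it with the tips at z of about 0.108, above the collar. Turning about +1.53 rad first means the whole clockwise turn fits in one grasp.

```bash
python3 -m handwheel '[[0.1,0.85,0,0.17,0],[0.1,0.85,0,0.17,0],[0.1,0.85,0,0.17,0],[0.1,0.85,0,0.17,0],[0.1,0.85,0,0.17,0],[0.1,0.85,0,0.17,0],[0.1,0.85,0,0.17,0],[0.1,0.85,0,0.17,0],[0.12,0.84,0,0.17,0],[0,0,0,0,0]]' 
python3 -m handwheel '[[0,0,-3,0,0.4],[0,0,-3,0,0.4],[0,0,-3,0,0.4],[0,0,-2,0,0.4],[0,0,-1.3,0,0.4],[0,0,0,0,0.4]]' 10
python3 - <<'E'
from h import *
from scipy.spatial.transform import Rotation as R
s=readout.read_state();y=R.from_rotvec(s['orientation']).as_matrix()[:,1];print(s['tool_pos'],np.arctan2(y[1],y[0]),s['opening'])
a=read_camera('scene');c=get_calibration('scene');u,v=pix(c,[.573,.254,.12]).astype(int)
cv2.imwrite('pics/s4.png',cv2.resize(a[v-60:v+40,u-70:u+60,::-1],None,fx=5,fy=5,interpolation=cv2.INTER_CUBIC))
E
```

```text
t: 11.72
tool_pos: [0.5737, 0.2545, 0.4178]
orientation: [-0.253, -3.13, 0.001]
force: [-0.2, -0.6, -0.7]
opening: 0.0928
gripper_force: 0.0
t: 12.48
tool_pos: [0.5736, 0.2548, 0.2949]
orientation: [-0.252, -3.13, 0.001]
force: [-0.4, 0.5, 0.9]
opening: 0.0558
gripper_force: 0.0
[0.57355318 0.25478773 0.29491897] 1.409893049061996 0.05577896453766789
```

View pics/s4.png

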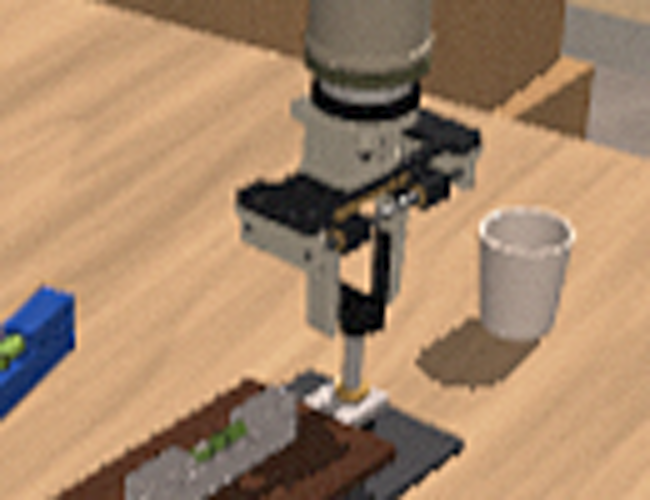

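The bar sits between the open fingers, near (362,305) in the crop, and the tips are above the collar. I'll close gently and read the side force.

```bash
python3 -m handwheel '[[0,0,0,0,0.6],[0,0,0,0,0.8],[0,0,0,0,1],[0,0,0,0,1],[0,0,0,0,1],[0,0,0,0,1],[0,0,0,0,1]]' 8
python3 -m handwheel '[[0,0,0,0,1],[0,0,0,0,1],[0,0,0,0,1]]' 40
```

```text
t: 13.4
tool_pos: [0.5737, 0.2559, 0.2959]
orientation: [0.25, 3.131, 0.003]
force: [1.1, 5.8, -1.0]
opening: 0.0141
gripper_force: 8.0
t: 13.78
tool_pos: [0.5737, 0.2559, 0.2959]
orientation: [0.25, 3.131, 0.003]
force: [0.8, 4.6, -1.5]
opening: 0.0137
gripper_force: 40.0
```

```bash
python3 -m handwheel '[[0,0.15,0,0,1],[0,0,0,0,1],[0,0,0,0,1]]'
python3 -m handwheel '[[0,0,0,-0.12,1],[0,0,0,-0.12,1],[0,0,0,-0.12,1],[0,0,0,-0.12,1],[0,0,0,-0.12,1],[0,0,0,-0.12,1],[0,0,0,-0.12,1],[0,0,0,-0.12,1],[0,0,0,-0.12,1],[0,0,0,-0.12,1]]'
```

```text
t: 14.15
tool_pos: [0.5738, 0.2564, 0.2959]
orientation: [0.251, 3.131, -0.0]
force: [0.6, -0.7, 3.0]
opening: 0.0135
gripper_force: 40.0
t: 15.4
tool_pos: [0.5739, 0.2565, 0.2959]
orientation: [1.98, 2.439, 0.0]
force: [1.7, -0.6, 1.4]
opening: 0.0136
gripper_force: 40.0
```

```bash
cat > bub.py <<'E'
from h import *
def bubble(name,im,c,mid=(.5547,.0988),ang=1.4535,z=.05+.036):
    # sample along the level axis (towards the foot), average across +-2.5 mm
    a=np.array([np.cos(ang),np.sin(ang)]);b=np.array([-a[1],a[0]])
    s=np.arange(-.036,.0361,.0005);w=np.arange(-.0025,.0026,.0005)
    P=np.array([[pix(c,[*(np.array(mid)+x*a+y*b),z]) for x in s] for y in w]).astype(np.float32)
    I=cv2.remap(im.astype(np.float32),P[...,0],P[...,1],cv2.INTER_LINEAR).mean(0)
    return s*1e3,I
def show(name):
    im=read_camera(name);c=get_calibration(name);s,I=bubble(name,im,c)
    wh=I[:,2]; g=I[:,1]-I[:,0]
    gi=np.where(g>25)[0];k=(np.abs(s)<22); q=np.clip(wh-np.percentile(wh[k],60),0,None)*k
    # gap centre from the outermost green samples
    print(name,'green %.1f..%.1f mid %.1f'%(s[gi[0]],s[gi[-1]],(s[gi[0]]+s[gi[-1]])/2),'bubble %.1f'%((q*s).sum()/q.sum()))
    print(' blue',wh[::4].astype(int).tolist())
E
python3 - <<'E'
from bub import *
show('top')
im=cv2.imread('pics/w2full.png')[:,:,::-1];c=np.load('c2.npy',allow_pickle=True).item()
s,I=bubble('w',im,c);print(I[::4].astype(int)[:,2].tolist(),I[::4].astype(int)[:,1].tolist())
E
```

```text
top green -26.5..27.0 mid 0.3 bubble -9.8
 blue [113, 111, 99, 66, 32, 8, 4, 5, 5, 20, 42, 72, 91, 105, 103, 84, 50, 17, 2, 6, 6, 7, 8, 9, 9, 9, 9, 9, 8, 6, 4, 2, 34, 90, 110, 117, 111]
[184, 184, 184, 185, 164, 60, 32, 31, 32, 32, 60, 141, 170, 171, 175, 172, 82, 33, 32, 32, 32, 32, 32, 32, 31, 33, 32, 33, 32, 33, 33, 34, 33, 32, 87, 182, 187] [196, 196, 196, 197, 182, 154, 156, 156, 155, 154, 138, 167, 193, 193, 197, 195, 163, 156, 156, 156, 157, 156, 156, 132, 116, 156, 156, 156, 156, 156, 156, 156, 155, 147, 125, 194, 198]
```

```bash
python3 -m handwheel '[[0,0,0,0,1],[0,0,0,0,1],[0,0,0,0,1],[0,0,0,0,1],[0,0,0,0,1],[0,0,0,0,1],[0,0,0,0,1],[0,0,0,0,1],[0,0,0,0,1],[0,0,0,0,1]]'; python3 -c "
from bub import *
show('top')"
```

```text
t: 16.7
tool_pos: [0.5738, 0.2565, 0.2959]
orientation: [1.975, 2.443, 0.0]
force: [1.1, -2.9, 5.6]
opening: 0.0138
gripper_force: 40.0
top green -26.5..27.5 mid 0.5 bubble -7.4
 blue [113, 111, 99, 66, 32, 7, 5, 7, 8, 7, 9, 34, 59, 85, 98, 96, 82, 49, 23, 4, 4, 5, 8, 9, 8, 8, 8, 8, 9, 7, 4, 2, 34, 90, 110, 117, 112]
```

```bash
python3 -m handwheel '[[0,0,0,-0.13,1],[0,0,0,-0.13,1],[0,0,0,-0.13,1],[0,0,0,-0.13,1],[0,0,0,-0.13,1],[0,0,0,-0.13,1],[0,0,0,-0.13,1],[0,0,0,-0.13,1],[0,0,0,-0.13,1],[0,0,0,-0.13,1]]';  python3 -m handwheel '[[0,0,0,0,1],[0,0,0,0,1],[0,0,0,0,1],[0,0,0,0,1],[0,0,0,0,1],[0,0,0,0,1],[0,0,0,0,1],[0,0,0,0,1],[0,0,0,0,1],[0,0,0,0,1]]' >/dev/null; python3 -m handwheel '[[0,0,0,0,1],[0,0,0,0,1],[0,0,0,0,1],[0,0,0,0,1],[0,0,0,0,1],[0,0,0,0,1]]' >/dev/null; python3 -c "
from bub import *
show('top')
s=readout.read_state();print(s['orientation'],s['force'],s['t'])"
```

```text
t: 18.0
tool_pos: [0.5739, 0.2565, 0.2959]
orientation: [3.052, 0.743, 0.001]
force: [2.2, -4.4, 4.9]
opening: 0.0137
gripper_force: 40.0
top green -27.0..27.0 mid 0.0 bubble -1.6
 blue [115, 108, 84, 47, 17, 6, 6, 7, 8, 9, 9, 9, 7, 6, 40, 70, 97, 104, 99, 82, 50, 24, 9, 7, 8, 8, 9, 9, 8, 7, 5, 2, 38, 99, 115, 118, 111]
[3.04966221e+00 7.53520936e-01 5.20786766e-04] [ 2.41739973 -4.41204014  5.32952432] 20.05
```

```bash
python3 -m handwheel '[[0,0,0,-0.08,1],[0,0,0,-0.08,1],[0,0,0,0,1],[0,0,0,0,0.8],[0,0,0,0,0.6],[0,0,0,0,0.5],[0,0,3,0,0.5],[0,0,4,0,0.5],[0,0,3,0,0.6],[0,0,0,0,0.8]]'
python3 -c "
from bub import *
from scipy.spatial.transform import Rotation as R
s=readout.read_state();y=R.from_rotvec(s['orientation']).as_matrix()[:,1];print(s['tool_pos'],np.arctan2(y[1],y[0]),s['q'])"
```

```text
t: 21.3
tool_pos: [0.5743, 0.257, 0.3991]
orientation: [-3.1, -0.504, -0.009]
force: [0.1, 0.1, -0.6]
opening: 0.0313
gripper_force: 0.0
[0.57433475 0.25700129 0.39908712] -1.2483374460417176 [3.39204755e-01 2.08390224e-01 1.41166378e+00 2.86120498e-04
 1.51596919e+00 1.58752837e+00]
```

```bash
python3 -m handwheel '[[-0.325,-2.66,0,0.141,1],[-0.325,-2.66,0,0.141,1],[-0.325,-2.66,0,0.141,1],[-0.325,-2.66,0,0.141,1],[-0.325,-2.66,-1,0.141,1],[-0.325,-2.66,-2,0.141,1],[-0.325,-2.66,-2,0.141,1],[-0.325,-2.66,-2,0.141,1],[0,0,0,0,1],[0,0,0,0,1]]' 20
python3 - <<'E'
from bub import *
s=readout.read_state();c=get_calibration('wrist');im=read_camera('wrist');print(s['tool_pos'],s['orientation'],s['opening'])
np.save('c5.npy',c,allow_pickle=True);show('wrist')
cv2.imwrite('pics/w5.png',im[:,:,::-1])
E
```

```text
t: 22.55
tool_pos: [0.5476, 0.0442, 0.3253]
orientation: [-2.354, -2.079, 0.0]
force: [1.0, -0.2, 1.5]
opening: 0.0002
gripper_force: 0.0
[0.54761638 0.04419168 0.32529152] [-2.35361418e+00 -2.07941254e+00  4.93169458e-04] 0.00015953593115370024
wrist green -28.5..29.5 mid 0.5 bubble 1.6
 blue [201, 201, 201, 195, 50, 37, 37, 38, 36, 37, 37, 37, 38, 37, 34, 40, 100, 176, 190, 190, 202, 170, 42, 38, 39, 38, 39, 39, 39, 39, 39, 39, 36, 39, 180, 206, 206]
```

View pics/w5.png

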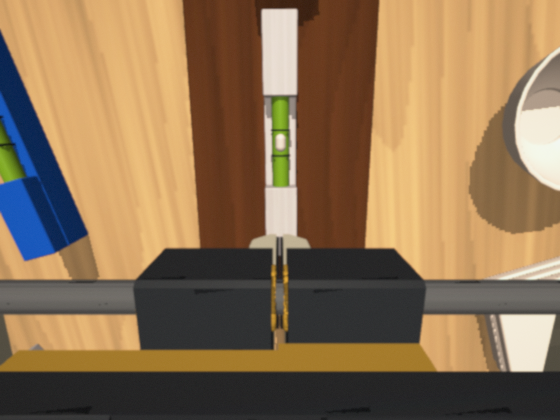

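The bubble (rows 136 to 150, centre 143) lies midway between the marks at rows 130 and 156, and the closed fingers are above the hinge-side flat top. Now pressing down in small steps.

```bash
python3 -m handwheel '[[0.05,0,-2.5,0,1],[0,0,-1.5,0,1],[0,0,-0.6,0,1],[0,0,0,0,1],[0,0,0,0,1]]' | egrep 'tool_pos|force: \['; for i in 1 2 3 4; do python3 -m handwheel '[[0,0,-0.1,0,1],[0,0,0,0,1]]' | egrep 'tool_pos|force: \['; done
```

```text
tool_pos: [0.5486, 0.0439, 0.2806]
force: [0.4, -0.2, -0.1]
tool_pos: [0.5483, 0.0437, 0.2791]
force: [0.0, -0.3, 0.6]
tool_pos: [0.5482, 0.0438, 0.2776]
force: [-0.3, 0.2, 0.2]
tool_pos: [0.5482, 0.0438, 0.2766]
force: [-0.5, 0.6, 0.2]
tool_pos: [0.5482, 0.0438, 0.2756]
force: [0.7, 0.3, -0.0]
```

```bash
for i in 1 2 3 4; do python3 -m handwheel '[[0,0,-0.05,0,1],[0,0,0,0,1],[0,0,0,0,1]]' | egrep 'tool_pos|force: \['; done
```

```text
tool_pos: [0.5482, 0.0438, 0.2753]
force: [-0.1, 0.4, 0.5]
tool_pos: [0.5482, 0.0438, 0.2747]
force: [-0.3, 0.2, 0.1]
tool_pos: [0.5483, 0.0438, 0.2744]
force: [0.1, 0.7, 1.6]
tool_pos: [0.5483, 0.0438, 0.2743]
force: [-1.8, 0.0, 5.2]
```

```bash
python3 -m handwheel '[[0,0,-0.05,0,1],[0,0,0,0,1],[0,0,0,0,1]]' | egrep 'force: \['; python3 -m handwheel '[[0,0,0,0,1],[0,0,0,0,1],[0,0,0,0,1],[0,0,0,0,1],[0,0,0,0,1],[0,0,0,0,1],[0,0,0,0,1],[0,0,0,0,1],[0,0,0,0,1],[0,0,0,0,1]]'; python3 - <<'E'
from bub import *
show('wrist');show('top')
for i in range(4): im=read_camera('wrist');print(readout.read_state()['force'].round(1))
cv2.imwrite('pics/w6.png',im[:,:,::-1])
E
```

```text
force: [-3.7, -0.0, 8.2]
t: 27.4
tool_pos: [0.5485, 0.0438, 0.2743]
orientation: [2.351, 2.083, 0.001]
force: [-3.0, 0.2, 8.0]
opening: 0.0011
gripper_force: 4.2
wrist green -28.5..29.5 mid 0.5 bubble 1.3
 blue [212, 212, 213, 198, 43, 38, 39, 39, 39, 40, 40, 39, 40, 40, 36, 42, 118, 196, 202, 202, 216, 159, 41, 42, 41, 42, 42, 42, 42, 43, 43, 43, 38, 42, 203, 218, 218]Traceback (most recent call last):
  File "<stdin>", line 2, in <module>
  File "bub.py", line 14, in show
    print(name,'green %.1f..%.1f mid %.1f'%(s[gi[0]],s[gi[-1]],(s[gi[0]]+s[gi[-1]])/2),'bubble %.1f'%((q*s).sum()/q.sum()))
                                              ~~^^^
IndexError: index 0 is out of bounds for axis 0 with size 0
```

The tool reads 8 N, which with the level's weight puts about 10 N on the board. The wrist camera shows the bubble within about 0.5 mm of the gap's centre. Only the top view is blocked, by the arm. Handing in.

```bash
python3 -c "
from plant import job,readout
print(readout.read_state()['force']);print(job.close_job())"
```

```text
[-3.57934141  0.77315666  9.04315323]
the job is handed in; nothing more can be done
None
```

I handed in the job with the spirit level on the middle of the board, the bubble within about 0.5 mm of centre by the wrist camera, and the fingers still pressing with 8–9 N (about 11 N on the board with the level's weight); the hand-in gave no verdict.

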